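# Register a badge blank in the printer tray's corner pocket

### The arm

A 7-joint arm with a two-finger parallel gripper is mounted at the origin on the work surface. World frame = base frame: x ahead of the robot, y to its left, z up, the work surface at z = 0. Lengths are in m, angles in rad, forces in N, time in s.
With the tool pointing down it reaches from about 0.4 to 0.85 m from the base axis. Payload 10.4 kg.
Tool frame: the origin (TCP) lies at the centre of the arm's flange, where the gripper is bolted on; the fingertips stand 173 mm ahead of it and the grasp point (between the pads) lies 155 mm ahead of it; z points along the fingers, y is the line along which they close (so a half turn about z gives the same grasp; the last joint's range is limited). The gripper opens to 85 mm and grips with 20 to 120 N. Pads are 22 mm wide; open, the fingers measure 114 mm over their backs; the gripper's body (76 mm by 85 mm) begins 54 mm behind the grasp point. The pads swing forward as they close: fully open they stand 13 mm farther back than shut.
Start: joints at [-1.354, 0.332, -0.065, 1.46, 0.022, 1.35, -0.088], TCP at [0.148, 0.607, 0.405] pointing down, gripper open.
Joint ranges: [-2.6, 2.6], [-0.5, 2.12], [-1.47, 1.34], [0.16, 2.42], [-1.27, 4.41], [0.06, 2.06], [-2.6, 2.6]. Speed limits (rad/s): [2.22, 2.22, 2.79, 2.79, 3.14, 3.14, 3.14].

### API

Orientations are given as a unit quaternion [x, y, z, w].
In Python, from workcell import manip, viewer, finder gives the robot as it stands.
- The arm moves only by the tool arm_command, never from a script. Its argument "plan" is a list of rows, each an object with "dp": the shift along the tool's x, y, z in mm, a list of three; "spin": the turn about the tool's z in rad. A call has 1 to 5 rows; each row shifts and turns the commanded pose from where the row before left it, along the tool's axes as they then stand; what a row does not reach is not made up. A row lasts 1/10 s, in which the tool goes at most 50 mm and 8.59 degrees, less where a joint would pass 70% of its speed; a pose out of reach is approached as far as the arm can. A call is refused whole if a number of a shift passes 50 or a number of a turn 0.15, either way. A call with a gripper value outside its range is refused whole. "grip" is the closure, from -1 (fully open) to 1 (shut), set as the call begins (left out, the last holds). The fingers move at their own pace and stop on an object; "newtons" is the grip in N (left out, the last holds). Time passes only in rows, so rows that do not move let the fingers close. It gives the time, the measured TCP pose, the force, the opening and the grip force at its end, in the units of the state.
- manip.get_obs(): the state, without advancing time (a new reading comes with each control period).
- viewer.camera(name): name is "side" or "top" or "wrist"; returns the picture (420x560x3 uint8, blue, green, red); there is no depth.
- viewer.camera_params(name): a dict with "vertical_fov" (degrees; the focal length in pixels is half the picture's height over the tangent of half this angle, whatever the lens; pixels are square), "cx", "cy" (the principal point, pixels), "k1" (the pictures are not rectified: a ray, as slopes to the right and down, at radius r is drawn at 1 + k1 r^2 times it, then the intrinsics apply), "R" (3x3) and "t" (3): a world point X has camera coordinates R X + t; the wrist camera has in their place "T_tool_cam" (4x4, takes a point from camera to tool coordinates, whose origin is the TCP and whose axes are the flange's). Camera axes: x right, y down, z forward; pixel columns grow to the right and rows downward; lengths in m; the calibration is good to about 2 mm. A picture is of the moment at which its call begins: read the wrist's pose just before it. camera_params takes no time and is no camera call.
- manip.hand_in(): hands the job in; it is judged then, once.
Trained networks look in the newest picture that a camera, given by its name, has taken for a name from the list of things; names that differ only in an ending like _2 or _b are one class to them, and where a whole thing is asked for, a point or a joint stands for the part that bears it (a point fixed in the world has none). Each returns a list of dicts, best first, with "score" (0 to 1); they miss things now and then, are a little off and sometimes report something else, mostly with a low value. They report only what shows in the picture. A call takes as long as a camera call.
- finder.find_in(camera, thing): "position" ([x, y, z] in m, in world coordinates, good to about 4 mm: the middle of the surface that is visible of it).
The state is a dict: "clock": time; "joint_pos": joint angles; "joint_velocities": joint speeds; "tau": joint torques, N m; "position": TCP position; "ee_rot": TCP orientation; "ft_force": force on the tool from outside, world axes, zero at the start; "torque": the same for the moment, N m; "grip_width": opening from 0.0 (shut) to 1.0 (fully open); "grasp_force": force on a finger pad.
Only numpy, scipy, OpenCV 4.12 (cv2) and the standard library are available. Lean on these libraries where they do the work, as an engineer would, in place of code of your own. Each camera call takes 0.05 s, during which the arm holds its last target. There are 200 camera calls.

### The job

Register the white badge blank in the badge printer's tray: with the fingertips, push it until its long edge lies flush against the tray's long rail, then slide it along, keeping it against the rail all the way, into the corner pocket until it is fully home against the end stop. The blank must stay flat on the tray, never picked up or lifted, and the other things on and around the tray must stay where they are.

Things in the scene. Friction and masses are not known exactly. Their poses are not given: they have to be found in the camera images.
- printer: White desktop badge printer, fixed; its dark flat tray sticks out of the housing towards -y. Origin: on the desk under the tray. In this frame: tray top level at z = 65 mm, spanning x -110 to +90, y -150 to +240; housing (205 mm high, x -210 to +150) begins at y = +245; rail along +x side, corner pocket at the tray's free (-y) end.
- rail_start (a point): Foot of the rail's face at its end near the housing (x +70, y +143, z +65 mm in the printer's frame). The aluminium rail is 14 mm thick and stands 4.5 mm above the tray's top; its face is the plane x = +70 mm, running from here in -y to the end stop. The blank slides along it in the -y direction.
- pocket_corner (a point): Foot of the inner corner between rail face (x = +70) and end-stop face (y = -130 mm in the printer's frame). The stop is 14 mm thick, 4.5 mm high, from x +14 to +70.
- lip_end (a point): Foot of the pocket lip's inner face where its flare begins (x +27.5, y -101 mm in the printer's frame). The lip (12.5 mm thick, 4.5 mm high) runs from the end stop to here, parallel to the rail, so the pocket is 42.5 mm wide; from here it flares away from the rail to about x +18, y -82. The pocket is open on its +y side.
- pocket_seat (a point): Where the blank's centre lies when fully home in the corner pocket: x +50, y -92.5, z +68 mm in the printer's frame, whose axes it shares (x towards the rail, -y along the rail to the end stop).
- blank_mid (a point): Centre of the white badge blank (half-way up, 3 mm above its underside), a flat acrylic plate lying loose on the tray: 40 mm (own x) x 75 mm (own y) x 6 mm, about 20 g; it stands 1.5 mm higher than rail, stop and lip. It starts well clear of the rail, its long side within 0.5 rad of the rail's direction (own x roughly towards the rail).
- blank: The same badge blank; origin at the centre of its underside. It slides easily on tray and rail (friction about 0.25); fingertips pressed on its top grip it better (0.6 or more), so it can be dragged by a fingertip pressed down with several newtons as well as pushed by its edges.
- done_badge: the navy-blue finished badge (40 x 75 x 6 mm) lying on the tray near the printer's mouth; leave it. Origin: centre of its underside
- fastener: a small steel-and-black bar, 13 x 45 x 8 mm, a magnetic badge fastener lying on the near side of the tray; leave it. Origin: centre of its underside
- cleaner: small white bottle with a blue cap, diameter 36, height 105 mm, on the desk just beyond the tray's free end; leave it. Origin: centre of its underside
- pen: navy pen, 145 mm long, lying on the desk in front of the tray; leave it. Origin: centre of its underside
- tub: clear tub with black lid, diameter 90, height 55 mm, on the desk to the right of the tray; leave it. Origin: centre of its underside
- stapler: red and black stapler, 150 mm long, 50 mm high, on the desk to the right of the tray, nearer the robot; leave it. Origin: centre of its underside

How it is judged:
On the way, in this order (a step that is already met when the one before it is completed fails the run):
1. the blank lies flush against the rail, still well short of the pocket (x of blank_mid in the frame of printer above 0.0475 m and angle between the y axis of blank and the y axis of printer, either way round below 0.06 rad and y of blank_mid in the frame of printer above -0.03 m), for 0.2 s.
2. it has been slid along the rail into the pocket's mouth, still flush (x of blank_mid in the frame of printer above 0.0465 m and angle between the y axis of blank and the y axis of printer, either way round below 0.08 rad and y of blank_mid in the frame of printer below -0.055 m), for 0.1 s.
At the end, for the whole second after the job is handed in: The blank lies flat and at rest in the corner pocket, its centre within 2.5 mm of the seat along and across the rail and its long side within 0.05 rad of the rail; every other thing is within 12 mm of where it was (x of blank_mid in the frame of printer between 0.0475 and 0.0525 m and y of blank_mid in the frame of printer between -0.095 and -0.09 m and angle between the y axis of blank and the y axis of printer, either way round below 0.05 rad and z of blank_mid in the frame of printer between 0.0655 and 0.0705 m and angle between blank's own z axis and vertical below 0.04 rad and linear speed of blank below 0.01 m/s and distance of each of done_badge, fastener, cleaner, pen, tub, stapler from where it was at the start of the episode below 0.012 m); the robot touches nothing.
It fails at once if the blank is lifted (more than 5 mm) or tipped up off the tray (z of blank_mid in the frame of printer above 0.073 m or angle between blank's own z axis and vertical above 0.2 rad).
It fails at once if the blank leaves the rail (more than 5 mm) on its way along it into the pocket (y of blank_mid in the frame of printer below -0.035 m and x of blank_mid in the frame of printer below 0.045 m).
It fails at once if another thing on the tray or desk is disturbed (moved more than 12 mm) (distance of any of done_badge, fastener, cleaner, pen, tub, stapler from where it was at the start of the episode above 0.012 m).
It also fails if it takes over 45 s, if anything falls off the work surface, if the arm or the gripper's body presses on something with over 40 N, if the wrist force passes 120 N, or if a joint passes its speed limit or range.

## Working session

There is one attempt and no reset: what is moved stays moved. The work goes in short steps, Python scripts to look and compute and a tool call to move; the robot and the scene stay as the last step left them, time stands still between calls to the robot, and variables do not carry over. Pictures are saved under pics/ and viewed, at most 12 in all, crops included, and the job is handed in when it is done.

Besides the shell and the picture viewer there is one more tool, called after "Call:" as name(argument=value, ...), one argument or row to a line, values as JSON. arm_command: Moves the arm, as the interface text tells. Its arguments: {"type":"object","properties":{"plan":{"type":"array","items":{"type":"object","properties":{"dp":{"type":"array","items":{"type":"number"}},"spin":{"type":"number"}}}},"grip":{"type":"number"},"newtons":{"type":"number"}},"required":["plan"]}

```bash
mkdir -p pics; cat > h.py <<'E'
import numpy as np, cv2
from workcell import manip, viewer, finder
from scipy.spatial.transform import Rotation as Ro
def cam(name):
    o=manip.get_obs(); p=viewer.camera_params(name)
    if 'R' in p: R=np.array(p['R']);t=np.array(p['t'])
    else:
        T=np.eye(4);T[:3,:3]=Ro.from_quat(o['ee_rot']).as_matrix();T[:3,3]=o['position']
        T=np.linalg.inv(T@np.array(p['T_tool_cam']));R=T[:3,:3];t=T[:3,3]
    return dict(R=R,t=t,f=210/np.tan(np.radians(p['vertical_fov'])/2),c=np.array([p['cx'],p['cy']]),k=p['k1'])
def proj(c,X):
    q=np.atleast_2d(X)@c['R'].T+c['t'];s=q[:,:2]/q[:,2:];return s*(1+c['k']*(s**2).sum(1,keepdims=True))*c['f']+c['c']
def unproj(c,uv,z):
    d=(np.atleast_2d(uv).astype(float)-c['c'])/c['f'];s=d.copy()
    for _ in range(20): s=d/(1+c['k']*(s**2).sum(1,keepdims=True))
    r=np.c_[s,np.ones(len(s))]@c['R'];C=-c['R'].T@c['t'];return C+r*((z-C[2])/r[:,2:])
E
python3 - <<'E'
from h import *
for n in ['top','wrist','side']:
    c=cam(n);im=viewer.camera(n);cv2.imwrite(f'pics/{n}0.png',im);np.savez(f'{n}0.npz',**c)
    print(n, (-c['R'].T@c['t']).round(3))
for n in ['top','wrist']:
    for th in ['rail_start','pocket_corner','lip_end','pocket_seat','blank_mid','blank','done_badge','fastener','cleaner']:
        r=finder.find_in(n,th); print(n,th,[(np.round(x['position'],4).tolist(),round(x['score'],2)) for x in r[:2]])
o=manip.get_obs();print(o)
E
```

```text
top [ 0.423 -0.035  1.111]
wrist [0.082 0.623 0.373]
side [ 0.324 -0.595  0.614]
top rail_start [([0.5147, 0.3044, 0.1261], 0.69)]
top pocket_corner [([0.5148, 0.299, 0.1179], 0.91)]
top lip_end [([0.5159, 0.3082, 0.1175], 0.61)]
top pocket_seat [([0.5185, 0.3052, 0.1215], 0.82), ([0.5041, 0.0898, 0.07], 0.27)]
top blank_mid [([0.5029, 0.0914, 0.0697], 0.66)]
top blank [([0.5079, 0.0894, 0.0714], 0.79)]
top done_badge [([0.4596, 0.2448, 0.0733], 0.82)]
top fastener [([0.4281, -0.0225, 0.0684], 0.71)]
top cleaner [([0.4927, -0.1637, 0.0752], 0.75)]
wrist rail_start [([0.3558, 0.5634, 0.0387], 0.74)]
wrist pocket_corner [([0.3528, 0.5636, 0.0405], 0.73)]
wrist lip_end [([0.3545, 0.5631, 0.0391], 0.58)]
wrist pocket_seat [([0.3542, 0.5579, 0.0412], 0.59)]
wrist blank_mid []
wrist blank []
wrist done_badge []
wrist fastener [([0.3563, 0.5596, 0.0398], 0.16)]
wrist cleaner [([0.3566, 0.5603, 0.0368], 0.42)]
{'clock': 1.05, 'joint_pos': array([-1.35363147,  0.33221291, -0.06473578,  1.46015998,  0.02157419,
        1.34985488, -0.08850807]), 'joint_velocities': array([ 0.00066198,  0.00049432,  0.00120525, -0.00156102, -0.00050183,
       -0.00122753, -0.00018531]), 'tau': array([ 1.02660655e-03, -6.25257182e+01,  4.98336973e-02, -3.91835260e+01,
        1.66707987e-02,  1.83885968e-03, -8.60954401e-06]), 'position': array([0.1483835 , 0.60712811, 0.40470087]), 'ee_rot': array([ 1.19583265e-01,  9.92824174e-01,  3.11628810e-05, -2.37882625e-05]), 'ft_force': array([-0.42386729,  0.18553292,  0.17436328]), 'torque': array([ 0.05499717, -0.01606411, -0.01711757]), 'grasp_force': 0.0, 'grip_width': 0.9989475941537714}
```

View pics/top0.png

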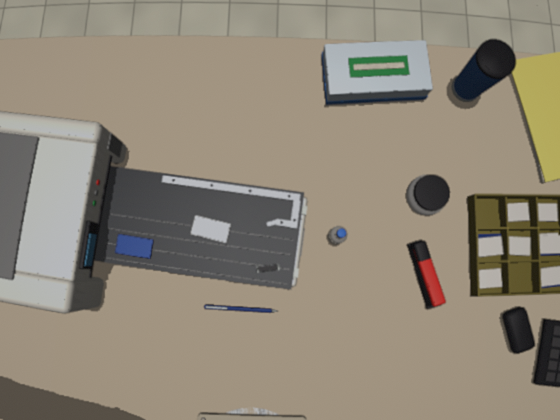

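View pics/wrist0.png

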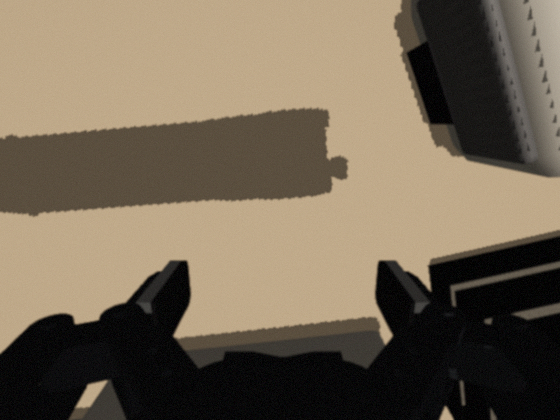

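The top view shows the tray at about (105–305, 168–288), with the rail along its upper edge (world +x). The pocket is at (283, 205), the blank at (210, 229), the navy badge at (134, 246) and the fastener at (268, 268). The wrist view shows only desk and the housing. Next I'll enlarge the tray.

```bash
python3 - <<'E'
from h import *
im=cv2.imread('pics/top0.png')[160:300,105:310]
cv2.imwrite('pics/crop0.png',cv2.resize(im,None,fx=3.9,fy=3.9,interpolation=cv2.INTER_CUBIC))
E
```

```text
(no output)
```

View pics/crop0.png

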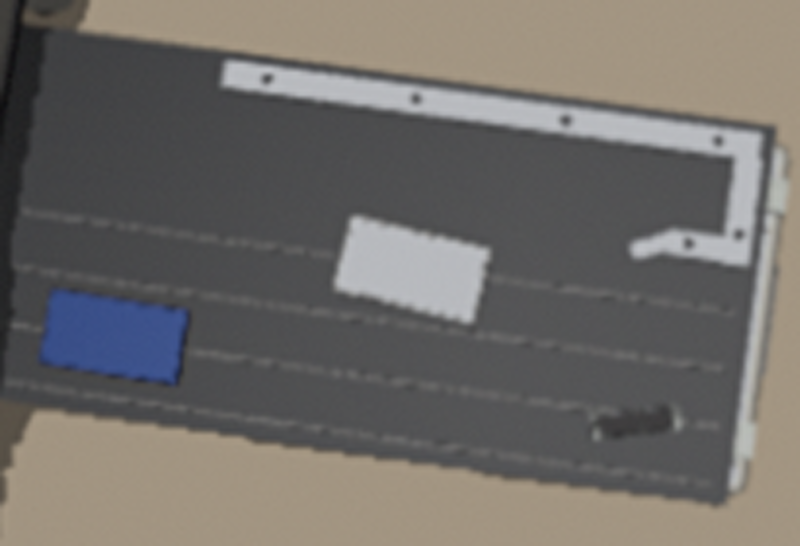

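```bash
cat >> h.py <<'E'
def fitpr(c,uv,P):
    from scipy.optimize import least_squares
    P=np.array(P,float)/1000
    def X(p): 
        s,k=np.sin(p[2]),np.cos(p[2]);return np.c_[p[0]+k*P[:,0]-s*P[:,1],p[1]+s*P[:,0]+k*P[:,1],P[:,2]]
    r=least_squares(lambda p:(proj(c,X(p))-uv).ravel(),[.45,.05,0],x_scale=[.01,.01,.1])
    return r.x,r.fun.reshape(-1,2)
def toworld(p,xy):
    xy=np.atleast_2d(xy)/1000;s,k=np.sin(p[2]),np.cos(p[2]);return np.c_[p[0]+k*xy[:,0]-s*xy[:,1],p[1]+s*xy[:,0]+k*xy[:,1]]
def topr(p,w):
    d=np.atleast_2d(w)[:,:2]-p[:2];s,k=np.sin(p[2]),np.cos(p[2]);return np.c_[k*d[:,0]+s*d[:,1],-s*d[:,0]+k*d[:,1]]*1000
E
python3 - <<'E'
from h import *
c=cam('top')
cr=lambda a:(np.array(a)+.5)/3.9-.5+[105,160]
uv=cr([(220,88),(733,155),(226,59),(765,130),(747,266),(775,127),(727,503)])
P=[(70,143,69.5),(70,-130,69.5),(84,143,69.5),(84,-144,69.5),(14,-144,69.5),(90,-150,65),(-110,-150,65)]
p,r=fitpr(c,uv,P);print(p.round(4),r.round(1).tolist());np.save('pr.npy',p)
b=unproj(c,cr([(353,214),(491,247),(472,324),(333,291)]),.071)
q=topr(p,b);print(q.round(1),q.mean(0),b.mean(0),'seat',toworld(p,[50,-92.5]))
e=np.array([q[0]-q[1],q[3]-q[2]]);print(np.arctan2(-e[:,0],e[:,1]))
for n,px in [('badge',[(52,291),(188,310),(178,384),(41,362)]),('fast',[(595,428),(680,415)])]: print(n,topr(p,unproj(c,cr(px),.072)).round(0).tolist())
print('cleaner',topr(p,[.4927,-.1637]))
E
```

```text
[ 0.5098  0.0632 -0.1061] [[0.0, -0.4], [0.3, 0.1], [-0.4, 0.4], [-0.2, 0.6], [-0.0, -0.3], [0.4, -0.8], [-0.1, 0.4]]
[[ 12.6  62.4]
 [  5.3 -11.4]
 [-35.6  -7.3]
 [-28.5  66.7]] [-11.54773018  27.62759191] [0.50129078 0.09194218 0.071     ] seat [[ 0.54976879 -0.03402862]]
[-0.09886962 -0.09512218]
badge [[-49.0, 214.0], [-49.0, 140.0], [-87.0, 140.0], [-86.0, 214.0]]
fast [[-80.0, -78.0], [-68.0, -120.0]]
cleaner [[   6.98657741 -227.48651134]]
```

The fit has sub-pixel residuals: printer yaw is -0.106, and the blank is at printer (-11.5, 27.6) mm with relative yaw about -0.097. I'll align the tool with the printer axes, so tool x is -printer x and tool y is +printer y. Then I'll go over the −x side of the blank with the fingers half open, giving a two-point push.

Call:
arm_command(
  plan=[
    {"dp":[0,0,-30],"spin":-0.133},
    {"dp":[-24,-32,-10]},
    {"dp":[-24,-32,0]},
    {"dp":[-24,-32,0]},
    {"dp":[-24,-32,0]},
  ],
  grip=0.0,
  newtons=40,
)

```text
invalid input at $.plan[1]: expected keys dp, spin
```

Call:
arm_command(
  plan=[
    {"dp":[-24,-32,0]},
    {"dp":[-24,-32,0]},
    {"dp":[-24,-32,0]},
    {"dp":[-24,-32,0]},
    {"dp":[-24,-32,0]},
  ],
)

```text
invalid input at $.plan[0]: expected keys dp, spin
```

Call:
arm_command(
  plan=[
    {"dp":[-24,-32,0]},
    {"dp":[-24,-32,0]},
    {"dp":[-24,-32,0]},
    {"dp":[-24,-32,0]},
    {"dp":[0,0,0]},
  ],
)

```text
invalid input at $.plan[0]: expected keys dp, spin
```

```bash
cat >> h.py <<'E'
def st():
    o=manip.get_obs();p=np.load('pr.npy');M=Ro.from_quat(o['ee_rot']).as_matrix()
    print('t',round(o['clock'],2),'pr',topr(p,o['position']).round(1)[0],'z',round(o['position'][2]*1000,1),'yaw rel',round(np.arctan2(-M[0,1],M[1,1])-p[2],4),'tilt',M[:2,2].round(4),'F',o['ft_force'].round(1),'w',round(o['grip_width'],3))
E
python3 -c "
from h import *
st();c=cam('wrist');cv2.imwrite('pics/w1.png',viewer.camera('wrist'));np.savez('w1.npz',**c)"
```

```text
t 1.05 pr [-417.   502.5] z 404.7 yaw rel -0.1336 tilt [-0.      0.0001] F [-0.4  0.2  0.2] w 0.999
```

View pics/w1.png

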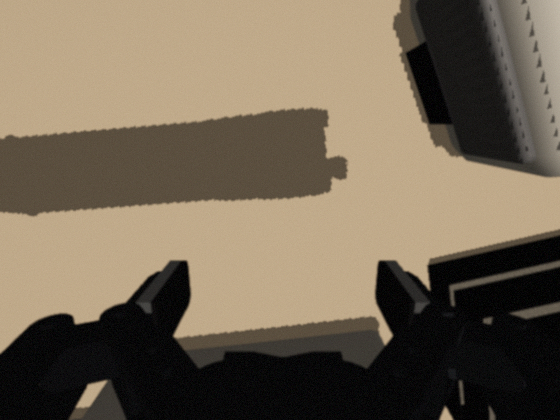

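The calls were refused because each row must have both keys. The picture is the same as the first one, so nothing moved.

Call:
arm_command(
  plan=[
    {"dp":[0,0,-30],"spin":-0.133},
    {"dp":[-24,-32,-10],"spin":0},
    {"dp":[-24,-32,0],"spin":0},
    {"dp":[-24,-32,0],"spin":0},
    {"dp":[-24,-32,0],"spin":0},
  ],
  grip=0.0,
  newtons=40,
)

```text
clock: 1.6
position: [0.2309, 0.4681, 0.4449]
ee_rot: [0.053, 0.999, 0.0, 0.0]
ft_force: [0.6, 0.8, 0.1]
grip_width: 0.498
grasp_force: 0.0
```

Call:
arm_command(
  plan=[
    {"dp":[-24,-32,0],"spin":0},
    {"dp":[-24,-32,0],"spin":0},
    {"dp":[-24,-32,0],"spin":0},
    {"dp":[-24,-32,0],"spin":0},
    {"dp":[-24,-32,0],"spin":0},
  ],
)

```text
clock: 2.1
position: [0.3331, 0.2961, 0.4449]
ee_rot: [0.053, 0.999, 0.0, 0.0]
ft_force: [0.4, 0.1, -0.3]
grip_width: 0.499
grasp_force: 0.0
```

Call:
arm_command(
  plan=[
    {"dp":[-24,-32,0],"spin":0},
    {"dp":[-24,-32,0],"spin":0},
    {"dp":[-24,-32,0],"spin":0},
    {"dp":[-24,-32,0],"spin":0},
    {"dp":[0,0,0],"spin":0},
  ],
)

```text
clock: 2.6
position: [0.4164, 0.1555, 0.4451]
ee_rot: [0.057, 0.998, 0.0, 0.001]
ft_force: [-0.8, -0.2, 1.3]
grip_width: 0.506
grasp_force: 0.0
```

```bash
python3 -c "
from h import *
st();c=cam('wrist');cv2.imwrite('pics/w2.png',viewer.camera('wrist'));np.savez('w2.npz',**c)"
```

```text
t 2.6 pr [-102.7   81.8] z 445.1 yaw rel -0.0084 tilt [0.0012 0.    ] F [-0.8 -0.2  1.3] w 0.506
```

View pics/w2.png

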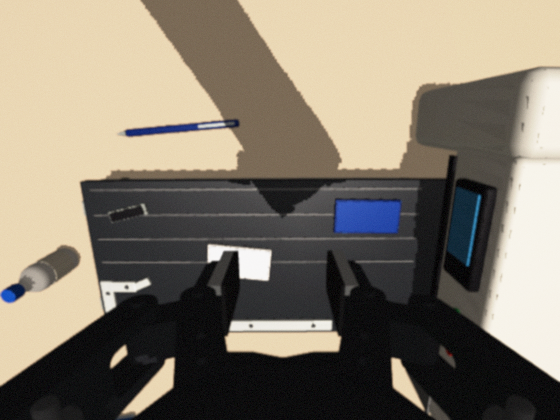

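The wrist view shows the blank at about (239, 262), the fastener at (127, 213), the badge at (367, 216) and the pocket at lower left. That agrees with the fit. I'll go to the push start and descend.

Call:
arm_command(
  plan=[
    {"dp":[-20,-27,30],"spin":-0.008},
    {"dp":[-20,-27,30],"spin":0},
    {"dp":[0,0,45],"spin":0},
    {"dp":[0,0,45],"spin":0},
    {"dp":[0,0,30],"spin":0},
  ],
)

```text
clock: 3.15
position: [0.4474, 0.1032, 0.262]
ee_rot: [0.049, 0.999, -0.0, -0.001]
ft_force: [-0.7, 0.1, -0.2]
grip_width: 0.503
grasp_force: 0.0
```

```bash
python3 -c "
from h import *
p=np.load('pr.npy');c=dict(np.load('w2.npz'))
print(topr(p,unproj(c,[(208,245),(271,250),(269,280)],.071)).round(1),topr(p,unproj(c,[(83,181)],.065)),topr(p,unproj(c,[(103,282)],.0695)))
st();cv2.imwrite('pics/w3.png',viewer.camera('wrist'));c=cam('wrist');np.savez('w3.npz',**c);st()"
```

```text
[[-33.4  -6.5]
 [-26.5  67.5]
 [ 12.8  64.3]] [[-109.98929174 -145.34297517]] [[  15.25350519 -140.60657818]]
t 3.15 pr [-66.4  33.1] z 262.0 yaw rel 0.0084 tilt [-0.0021 -0.0004] F [-0.7  0.1 -0.2] w 0.503
t 3.2 pr [-67.7  32.8] z 258.5 yaw rel 0.0091 tilt [-0.0067 -0.0029] F [-4.4 -0.6 -5. ] w 0.498
```

View pics/w3.png

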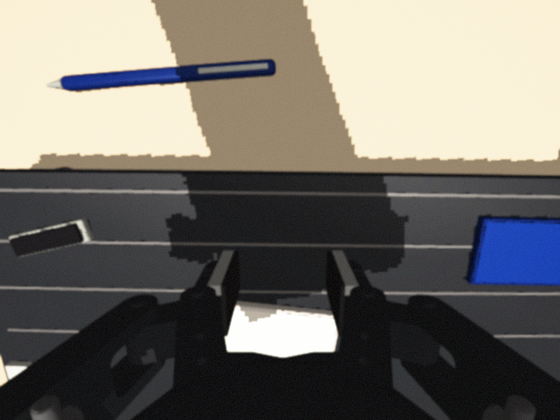

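The fingers straddle the blank's y-range, just on its −x side (blank edge at about row 305). I'll descend gently.

Call:
arm_command(
  plan=[
    {"dp":[0,-2,6],"spin":-0.004},
    {"dp":[0,0,6],"spin":0},
    {"dp":[0,0,3],"spin":0},
    {"dp":[0,0,0],"spin":0},
    {"dp":[0,0,0],"spin":0},
  ],
)

```text
clock: 3.7
position: [0.4486, 0.1007, 0.2505]
ee_rot: [0.047, 0.999, 0.0, 0.001]
ft_force: [-0.1, 0.5, -1.0]
grip_width: 0.5
grasp_force: 0.0
```

```bash
python3 -c "
from h import *
st()"
```

```text
t 3.7 pr [-64.8  30.7] z 250.5 yaw rel 0.0114 tilt [0.0012 0.0009] F [-0.1  0.5 -1. ] w 0.5
```

Call:
arm_command(
  plan=[
    {"dp":[0,-2,3],"spin":0.011},
    {"dp":[0,0,3],"spin":0},
    {"dp":[0,0,2],"spin":0},
    {"dp":[0,0,1],"spin":0},
    {"dp":[0,0,0],"spin":0},
  ],
)

```text
clock: 4.2
position: [0.4481, 0.0985, 0.2405]
ee_rot: [0.053, 0.999, -0.0, -0.0]
ft_force: [-0.2, -0.1, 0.2]
grip_width: 0.501
grasp_force: 0.0
```

Call:
arm_command(
  plan=[
    {"dp":[0,0,1],"spin":0},
    {"dp":[0,0,1],"spin":0},
    {"dp":[0,0,0],"spin":0},
  ],
)

```text
clock: 4.5
position: [0.4481, 0.0984, 0.2386]
ee_rot: [0.053, 0.999, -0.0, -0.0]
ft_force: [0.4, 0.4, -0.6]
grip_width: 0.497
grasp_force: 0.0
```

Call:
arm_command(
  plan=[
    {"dp":[0,0,1],"spin":0},
    {"dp":[0,0,1],"spin":0},
    {"dp":[0,0,0],"spin":0},
  ],
)

```text
clock: 4.8
position: [0.4482, 0.0984, 0.2367]
ee_rot: [0.053, 0.999, 0.0, -0.0]
ft_force: [-0.7, 0.2, 0.3]
grip_width: 0.501
grasp_force: 0.0
```

Call:
arm_command(
  plan=[
    {"dp":[0,0,1],"spin":0},
    {"dp":[0,0,0.5],"spin":0},
    {"dp":[0,0,0],"spin":0},
  ],
)

```text
clock: 5.1
position: [0.4484, 0.0984, 0.2365]
ee_rot: [0.053, 0.999, 0.0, -0.0]
ft_force: [-9.6, -2.8, 23.8]
grip_width: 0.501
grasp_force: 12.1
```

Call:
arm_command(
  plan=[
    {"dp":[0,0,1],"spin":0},
    {"dp":[0,0,0],"spin":0},
  ],
)

```text
clock: 5.3
position: [0.4485, 0.0983, 0.2364]
ee_rot: [0.053, 0.999, 0.001, -0.001]
ft_force: [-17.3, -4.7, 40.1]
grip_width: 0.501
grasp_force: 20.1
```

The tips touch the tray at TCP z = 236.6. I'll raise them to about 2 mm clear and push towards the rail.

Call:
arm_command(
  plan=[
    {"dp":[0,0,-4.4],"spin":0},
    {"dp":[-6,0,0],"spin":0},
    {"dp":[-9,0,0],"spin":0},
    {"dp":[-9,0,0],"spin":0},
    {"dp":[-9,0,0],"spin":0},
  ],
)

```text
clock: 5.8
position: [0.4819, 0.0948, 0.2383]
ee_rot: [0.053, 0.999, -0.0, -0.0]
ft_force: [-0.2, 0.8, -1.3]
grip_width: 0.503
grasp_force: 0.0
```

Call:
arm_command(
  plan=[
    {"dp":[-9,0,0],"spin":0},
    {"dp":[-9,0,0],"spin":0},
    {"dp":[-9,0,0],"spin":0},
    {"dp":[-7,0,0],"spin":0},
    {"dp":[-5,0,0],"spin":0},
  ],
)

```text
clock: 6.3
position: [0.5204, 0.0907, 0.2385]
ee_rot: [0.053, 0.999, -0.0, 0.0]
ft_force: [0.0, -0.3, 0.3]
grip_width: 0.499
grasp_force: 0.0
```

```bash
python3 -c "
from h import *
st();c=cam('top');im=viewer.camera('top');cv2.imwrite('pics/t4.png',cv2.resize(im[160:300,105:310],None,fx=3.9,fy=3.9,interpolation=cv2.INTER_CUBIC))
r=finder.find_in('top','blank');p=np.load('pr.npy')
for x in r: print(topr(p,x['position']),x['score'])
"
```

```text
t 6.3 pr [ 7.6 28.4] z 238.5 yaw rel 0.0001 tilt [ 0.     -0.0001] F [ 0.  -0.3  0.3] w 0.499
```

View pics/t4.png

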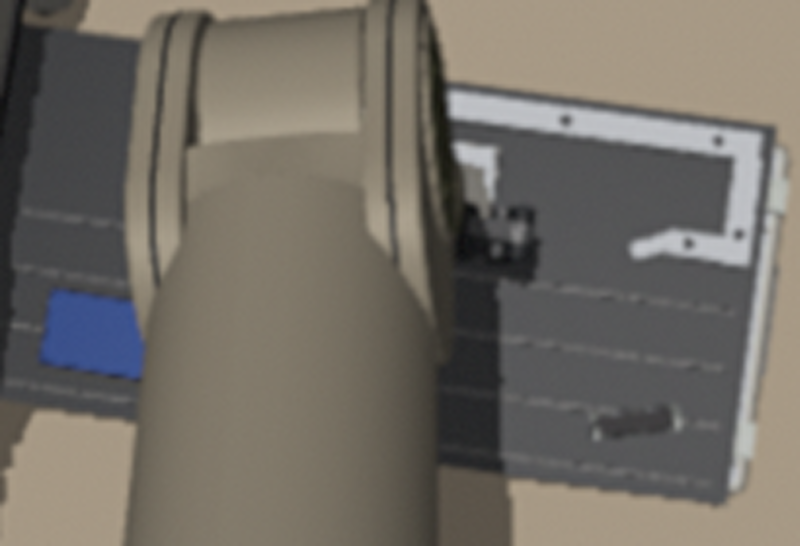

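The arm covers most of the blank. Its visible corner at (497, 147) is about 14 mm short of the rail face (row 120). I'll keep pushing more slowly.

Call:
arm_command(
  plan=[
    {"dp":[-4,0,0],"spin":0},
    {"dp":[-4,0,0],"spin":0},
    {"dp":[-2,0,0],"spin":0},
    {"dp":[-1,0,0],"spin":0},
    {"dp":[0,0,0],"spin":0},
  ],
)

```text
clock: 6.9
position: [0.5308, 0.0897, 0.2386]
ee_rot: [0.053, 0.999, 0.0, -0.0]
ft_force: [0.9, 0.1, 0.4]
grip_width: 0.499
grasp_force: 0.0
```

Call:
arm_command(
  plan=[
    {"dp":[-1,0,0],"spin":0},
    {"dp":[-1,0,0],"spin":0},
    {"dp":[0,0,0],"spin":0},
  ],
)

```text
clock: 7.2
position: [0.5328, 0.0895, 0.2386]
ee_rot: [0.053, 0.999, 0.0, 0.0]
ft_force: [-0.3, -0.6, -0.0]
grip_width: 0.501
grasp_force: 0.0
```

Call:
arm_command(
  plan=[
    {"dp":[-1,0,0],"spin":0},
    {"dp":[0,0,0],"spin":0},
  ],
)

```text
clock: 7.4
position: [0.5334, 0.0894, 0.2384]
ee_rot: [0.053, 0.999, 0.0, -0.001]
ft_force: [-2.7, 1.5, 0.8]
grip_width: 0.497
grasp_force: 1.4
```

Call:
arm_command(
  plan=[
    {"dp":[-0.7,0,0],"spin":0},
    {"dp":[0,0,0],"spin":0},
  ],
)

```text
clock: 7.6
position: [0.5337, 0.0895, 0.2382]
ee_rot: [0.053, 0.999, 0.0, -0.001]
ft_force: [-6.5, 1.6, 2.2]
grip_width: 0.498
grasp_force: 3.1
```

Call:
arm_command(
  plan=[
    {"dp":[-0.7,0,0],"spin":0},
    {"dp":[0,0,0],"spin":0},
    {"dp":[0,0,0],"spin":0},
  ],
)

```text
clock: 7.9
position: [0.534, 0.0894, 0.2381]
ee_rot: [0.053, 0.999, -0.0, -0.002]
ft_force: [-8.4, 1.3, 3.5]
grip_width: 0.5
grasp_force: 4.3
```

The blank is pressed against the rail with about 8 N, at TCP printer x ≈ 21 as predicted. Now I'll lift the tips, move over the blank's top, and press down to drag it along the rail with both fingertips.

Call:
arm_command(
  plan=[
    {"dp":[3,0,0],"spin":0},
    {"dp":[0,0,-12],"spin":0},
    {"dp":[-15,0,0],"spin":0},
    {"dp":[-15,0,0],"spin":0},
    {"dp":[0,0,3],"spin":0},
  ],
)

```text
clock: 8.4
position: [0.5636, 0.0861, 0.249]
ee_rot: [0.053, 0.999, 0.0, 0.002]
ft_force: [0.3, 0.6, 0.1]
grip_width: 0.5
grasp_force: 0.0
```

```bash
python3 -c "
from h import *
st();c=cam('wrist');im=viewer.camera('wrist');cv2.imwrite('pics/w5.png',im)
p=np.load('pr.npy')
for n in ['wrist','top']:
  if n=='top':viewer.camera(n)
  for x in finder.find_in(n,'blank'): print(n,topr(p,x['position']),x['score'])
st()"
```

```text
t 8.4 pr [51.1 28.4] z 249.0 yaw rel -0.0002 tilt [0.0035 0.0001] F [0.3 0.6 0.1] w 0.5
wrist [[41.27020938 26.57378186]] 0.79
t 8.6 pr [48.9 28.5] z 247.7 yaw rel 0.0003 tilt [-0.0003  0.0001] F [-0.6  0.9 -0.9] w 0.501
```

View pics/w5.png

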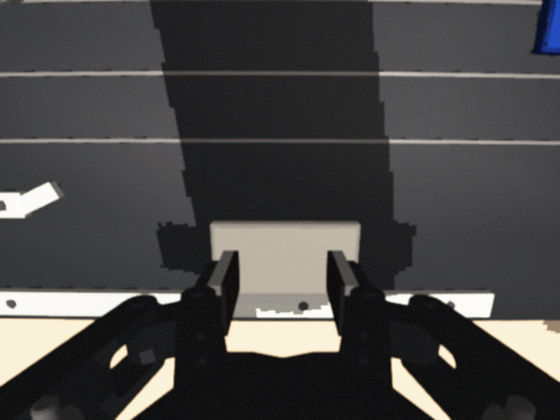

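The blank (columns 211–360, rows 222–293) lies flush and parallel along the rail, with both fingertips over its top. I'll press down.

Call:
arm_command(
  plan=[
    {"dp":[0,0,3],"spin":0},
    {"dp":[0,0,1.5],"spin":0},
    {"dp":[0,0,0.7],"spin":0},
    {"dp":[0,0,0],"spin":0},
  ],
)

```text
clock: 9.0
position: [0.5618, 0.0865, 0.2427]
ee_rot: [0.053, 0.999, 0.0, -0.0]
ft_force: [-2.6, -1.1, 4.4]
grip_width: 0.5
grasp_force: 2.5
```

Call:
arm_command(
  plan=[
    {"dp":[-0.4,0,0.5],"spin":0},
    {"dp":[0,-2,0],"spin":0},
    {"dp":[0,-4,0],"spin":0},
    {"dp":[0,-4,0],"spin":0},
    {"dp":[0,0,0],"spin":0},
  ],
)

```text
clock: 9.5
position: [0.5613, 0.0764, 0.2427]
ee_rot: [0.053, 0.999, 0.001, 0.0]
ft_force: [-2.8, -0.2, 8.7]
grip_width: 0.499
grasp_force: 4.3
```

```bash
cat >> h.py <<'E'
def look(tag):
    st();c=cam('wrist');im=viewer.camera('wrist');cv2.imwrite(f'pics/{tag}.png',im);np.savez(f'{tag}.npz',**c)
    p=np.load('pr.npy');g=im.astype(int).min(2)
    for nm,px in [('col300',g[150:300,285])]:
        d=np.diff(px);i=150+np.argmax(d);e=topr(p,unproj(c,[(285,i+.5)],.071))[0];print('edge at row',i,'-> pr',e.round(1))
    for x in finder.find_in('wrist','blank'): print(topr(p,x['position']).round(1),round(x['score'],2))
    r=g[235];print('row235 jumps',[(i,int(r[i+3]-r[i])) for i in range(150,420) if abs(r[i+3]-r[i])>45])
E
python3 -c "
from h import *
look('w6')"
```

```text
t 9.5 pr [49.8 18.6] z 242.7 yaw rel 0.0002 tilt [0.0006 0.0011] F [-2.8 -0.2  8.7] w 0.499
edge at row 227 -> pr [29.  19.8]
[[42.4 19.1]] 0.66
[[-7.8 17.3]] 0.29
row235 jumps [(204, 55), (205, 97), (206, 102), (207, 70), (360, -61), (361, -96), (362, -100), (363, -63)]
```

It follows the fingertips. I'll continue dragging.

Call:
arm_command(
  plan=[
    {"dp":[0,-5,0],"spin":0},
    {"dp":[0,-6,0],"spin":0},
    {"dp":[0,-6,0],"spin":0},
    {"dp":[0,-6,0],"spin":0},
    {"dp":[0,-5,0],"spin":0},
  ],
)

```text
clock: 10.1
position: [0.5584, 0.0491, 0.2427]
ee_rot: [0.053, 0.999, 0.001, 0.0]
ft_force: [-2.0, 3.2, 7.8]
grip_width: 0.503
grasp_force: 4.1
```

```bash
python3 -c "
from h import *
look('w7')"
```

```text
t 10.1 pr [49.8 -9. ] z 242.7 yaw rel 0.001 tilt [0.0006 0.0016] F [-2.   3.2  7.8] w 0.503
edge at row 231 -> pr [31.  -7.7]
[[40.8 -7. ]] 0.85
row235 jumps [(205, 89), (206, 110), (207, 79), (361, -82), (362, -103), (363, -78)]
```

```bash
cat >> h.py <<'E'
def edge(tag):
    c=dict(np.load(f'{tag}.npz'));g=cv2.imread(f'pics/{tag}.png').astype(int).min(2);p=np.load('pr.npy')
    u=np.arange(215,355,10);k=[165+np.argmax(g[168:300,i]-g[165:297,i])+1.5 for i in u]
    e=topr(p,unproj(c,np.c_[u,k],.071));f=np.polyfit(e[:,1],e[:,0],1);print(tag,k,'angle',f[0].round(3),'x mid',e[:,0].mean().round(1))
    r=[165+np.argmax(g[250:340,i][3:]-g[250:340,i][:-3])+86.5 for i in u];print('rail?',r)
E
python3 -c "
from h import *
edge('w6');edge('w7')"
```

```text
w6 [np.float64(228.5), np.float64(227.5), np.float64(227.5), np.float64(228.5), np.float64(227.5), np.float64(228.5), np.float64(228.5), np.float64(228.5), np.float64(228.5), np.float64(228.5), np.float64(228.5), np.float64(228.5), np.float64(227.5), np.float64(228.5)] angle 0.004 x mid 29.3
rail? [np.float64(285.5), np.float64(335.5), np.float64(330.5), np.float64(330.5), np.float64(330.5), np.float64(330.5), np.float64(330.5), np.float64(331.5), np.float64(330.5), np.float64(331.5), np.float64(330.5), np.float64(319.5), np.float64(330.5), np.float64(286.5)]
w7 [np.float64(227.5), np.float64(227.5), np.float64(227.5), np.float64(227.5), np.float64(228.5), np.float64(227.5), np.float64(228.5), np.float64(227.5), np.float64(228.5), np.float64(228.5), np.float64(227.5), np.float64(228.5), np.float64(228.5), np.float64(228.5)] angle 0.008 x mid 29.2
rail? [np.float64(285.5), np.float64(335.5), np.float64(330.5), np.float64(330.5), np.float64(330.5), np.float64(330.5), np.float64(330.5), np.float64(330.5), np.float64(330.5), np.float64(330.5), np.float64(330.5), np.float64(330.5), np.float64(330.5), np.float64(286.5)]
```

View pics/w7.png

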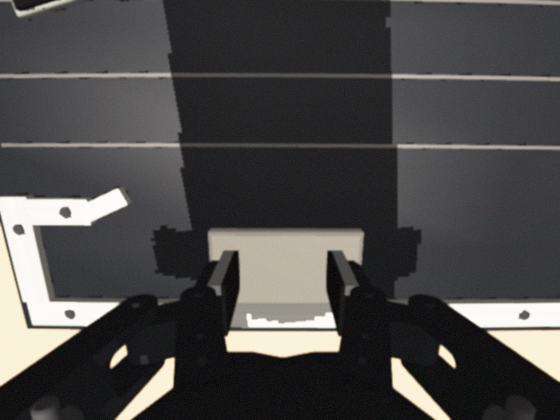

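The blank is still flush and parallel, with its leading edge at column 208. The stop face is at column 47 and the lip's inner face at row 225, clear of the blank's edge at row 229. I'll continue.

Call:
arm_command(
  plan=[
    {"dp":[-0.2,-5,0],"spin":0},
    {"dp":[-0.1,-6,0],"spin":0},
    {"dp":[0,-6,0],"spin":0},
    {"dp":[0,-6,0],"spin":0},
    {"dp":[0,-5,0],"spin":0},
  ],
)

```text
clock: 10.7
position: [0.5557, 0.0212, 0.2427]
ee_rot: [0.053, 0.999, 0.001, 0.0]
ft_force: [-2.3, 4.5, 8.7]
grip_width: 0.502
grasp_force: 4.3
```

```bash
python3 -c "
from h import *
look('w8');edge('w8')"
```

```text
t 10.7 pr [ 50.1 -37. ] z 242.7 yaw rel 0.001 tilt [0.0006 0.0015] F [-2.3  4.5  8.7] w 0.502
edge at row 230 -> pr [ 30.8 -35.7]
[[ 41.5 -38.9]] 0.77
row235 jumps [(205, 55), (206, 91), (207, 102), (208, 69), (361, -66), (362, -97), (363, -97), (364, -64)]
w8 [np.float64(227.5), np.float64(226.5), np.float64(227.5), np.float64(226.5), np.float64(226.5), np.float64(226.5), np.float64(227.5), np.float64(227.5), np.float64(227.5), np.float64(227.5), np.float64(227.5), np.float64(227.5), np.float64(230.5), np.float64(227.5)] angle 0.013 x mid 29.2
rail? [np.float64(285.5), np.float64(335.5), np.float64(330.5), np.float64(329.5), np.float64(330.5), np.float64(330.5), np.float64(320.5), np.float64(329.5), np.float64(330.5), np.float64(330.5), np.float64(330.5), np.float64(330.5), np.float64(330.5), np.float64(286.5)]
```

Call:
arm_command(
  plan=[
    {"dp":[-0.4,-3,0],"spin":0},
    {"dp":[-0.1,-6,0],"spin":0},
    {"dp":[-0.1,-6,0],"spin":0},
    {"dp":[-0.1,-6,0],"spin":0},
    {"dp":[0,-5,0],"spin":0},
  ],
)

```text
clock: 11.3
position: [0.5537, -0.0048, 0.2427]
ee_rot: [0.053, 0.999, 0.001, 0.0]
ft_force: [-2.1, 3.0, 8.1]
grip_width: 0.503
grasp_force: 4.3
```

```bash
python3 -c "
from h import *
look('w9');edge('w9')"
```

```text
t 11.3 pr [ 50.9 -63. ] z 242.7 yaw rel 0.0009 tilt [0.0007 0.0015] F [-2.1  3.   8.1] w 0.503
edge at row 228 -> pr [ 30.6 -61.8]
[[ 39.7 -62. ]] 0.73
row235 jumps [(207, 83), (208, 109), (209, 81), (363, -79), (364, -107), (365, -86), (366, -49)]
w9 [np.float64(192.5), np.float64(188.5), np.float64(184.5), np.float64(225.5), np.float64(227.5), np.float64(225.5), np.float64(225.5), np.float64(225.5), np.float64(225.5), np.float64(225.5), np.float64(225.5), np.float64(225.5), np.float64(226.5), np.float64(228.5)] angle 0.279 x mid 25.5
rail? [np.float64(285.5), np.float64(335.5), np.float64(328.5), np.float64(328.5), np.float64(328.5), np.float64(328.5), np.float64(328.5), np.float64(328.5), np.float64(328.5), np.float64(328.5), np.float64(328.5), np.float64(317.5), np.float64(328.5), np.float64(286.5)]
```

View pics/w9.png

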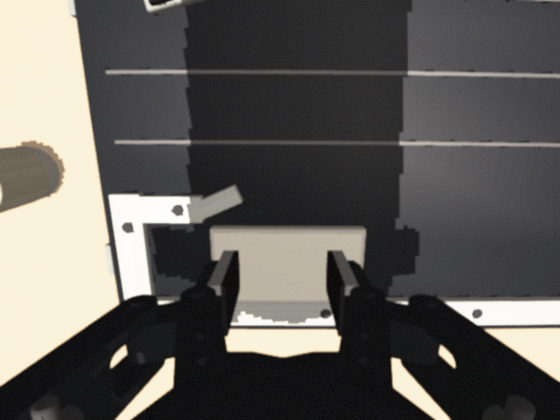

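The blank is in the pocket mouth, flush and inside the lip. About 29 mm remain (leading edge at column 210, stop face at column 150).

Call:
arm_command(
  plan=[
    {"dp":[0,-5,0],"spin":0},
    {"dp":[0,-6,0],"spin":0},
    {"dp":[0,-6,0],"spin":0},
    {"dp":[0,-5,0],"spin":0},
    {"dp":[0,-3,0],"spin":0},
  ],
)

```text
clock: 11.9
position: [0.551, -0.0298, 0.2426]
ee_rot: [0.053, 0.999, 0.001, 0.0]
ft_force: [-2.8, 3.1, 9.2]
grip_width: 0.5
grasp_force: 4.6
```

Call:
arm_command(
  plan=[
    {"dp":[0,-2,0],"spin":0},
    {"dp":[0,-1,0],"spin":0},
    {"dp":[0,-1,0],"spin":0},
    {"dp":[0,-1,0],"spin":0},
    {"dp":[0,0,0],"spin":0},
  ],
)

```text
clock: 12.4
position: [0.5506, -0.0345, 0.2427]
ee_rot: [0.053, 0.999, 0.001, 0.0]
ft_force: [-3.5, 2.5, 9.9]
grip_width: 0.499
grasp_force: 4.7
```

```bash
python3 -c "
from h import *
look('w10');edge('w10')"
```

```text
t 12.4 pr [ 50.8 -92.9] z 242.7 yaw rel 0.0009 tilt [0.0005 0.0014] F [-3.5  2.5  9.9] w 0.499
edge at row 191 -> pr [ 12.6 -91.7]
[[ 40.7 -90.8]] 0.62
row235 jumps [(164, -74), (165, -147), (166, -165), (167, -123), (172, 92), (173, 151), (174, 150), (175, 91), (180, -46), (203, -54), (204, -70), (205, -71), (207, 58), (208, 104), (209, 84), (363, -86), (364, -106), (365, -91)]
w10 [np.float64(195.5), np.float64(195.5), np.float64(195.5), np.float64(195.5), np.float64(195.5), np.float64(199.5), np.float64(194.5), np.float64(190.5), np.float64(186.5), np.float64(225.5), np.float64(225.5), np.float64(225.5), np.float64(225.5), np.float64(225.5)] angle 0.3 x mid 19.3
rail? [np.float64(285.5), np.float64(335.5), np.float64(328.5), np.float64(328.5), np.float64(328.5), np.float64(328.5), np.float64(328.5), np.float64(328.5), np.float64(328.5), np.float64(328.5), np.float64(328.5), np.float64(328.5), np.float64(328.5), np.float64(286.5)]
```

Call:
arm_command(
  plan=[
    {"dp":[0,-1,0],"spin":0},
    {"dp":[0,-1,0],"spin":0},
    {"dp":[0,-1,0],"spin":0},
    {"dp":[0,0,0],"spin":0},
  ],
)

```text
clock: 12.9
position: [0.5504, -0.0375, 0.2427]
ee_rot: [0.053, 0.999, 0.001, 0.0]
ft_force: [-2.5, 2.2, 7.8]
grip_width: 0.504
grasp_force: 4.1
```

```bash
python3 -c "
from h import *
look('w11')"
```

```text
t 12.9 pr [ 51.  -95.9] z 242.7 yaw rel 0.0009 tilt [0.001  0.0013] F [-2.5  2.2  7.8] w 0.504
edge at row 192 -> pr [ 13.2 -94.7]
[[ 42.3 -94.5]] 0.73
row235 jumps [(170, -71), (171, -152), (172, -170), (173, -122), (178, 66), (179, 154), (180, 154), (181, 80), (363, -54), (364, -92), (365, -110), (366, -76)]
```

Call:
arm_command(
  plan=[
    {"dp":[0,-1,0],"spin":0},
    {"dp":[0,-1,0],"spin":0},
    {"dp":[0,-1,0],"spin":0},
    {"dp":[0,-1,0],"spin":0},
    {"dp":[0,0,0],"spin":0},
  ],
)

```text
clock: 13.5
position: [0.5502, -0.0415, 0.2427]
ee_rot: [0.053, 0.999, 0.001, 0.001]
ft_force: [-0.3, 2.3, 5.7]
grip_width: 0.504
grasp_force: 3.0
```

```bash
python3 -c "
from h import *
look('w12')"
```

```text
t 13.5 pr [ 51.2 -99.9] z 242.7 yaw rel 0.0009 tilt [0.0019 0.0011] F [-0.3  2.3  5.7] w 0.504
edge at row 196 -> pr [ 15.5 -98.7]
[[ 45.  -95.3]] 0.75
[[ -7.6 -54. ]] 0.17
row235 jumps [(178, -107), (179, -158), (180, -146), (181, -81), (187, 68), (188, 99), (189, 83), (372, -80), (373, -110), (374, -88), (375, -46)]
```

The trailing edge now slips back relative to the tool by about the full 4 mm, so the blank is home against the stop. I'll lift straight off and look.

Call:
arm_command(
  plan=[
    {"dp":[0,0,-4],"spin":0},
    {"dp":[0,0,-15],"spin":0},
    {"dp":[0,0,-30],"spin":0},
    {"dp":[30,0,-30],"spin":0},
    {"dp":[40,0,-20],"spin":0},
  ],
)

```text
clock: 14.1
position: [0.4803, -0.0352, 0.3434]
ee_rot: [0.053, 0.999, -0.0, 0.001]
ft_force: [-0.3, 0.5, 0.8]
grip_width: 0.498
grasp_force: 0.0
```

Call:
arm_command(
  plan=[
    {"dp":[40,0,-10],"spin":0},
    {"dp":[40,0,-10],"spin":0},
    {"dp":[0,0,0],"spin":0},
    {"dp":[0,0,0],"spin":0},
  ],
)

```text
clock: 14.5
position: [0.4002, -0.0265, 0.3622]
ee_rot: [0.053, 0.999, 0.001, 0.001]
ft_force: [0.5, -0.7, -0.7]
grip_width: 0.502
grasp_force: 0.0
```

```bash
python3 -c "
from h import *
st();c=cam('top');im=viewer.camera('top');cv2.imwrite('pics/t13.png',cv2.resize(im[170:270,200:310],None,fx=6,fy=6,interpolation=cv2.INTER_CUBIC))"
```

```text
t 14.5 pr [ -99.5 -100.9] z 362.2 yaw rel 0.0005 tilt [0.0029 0.0021] F [ 0.5 -0.7 -0.7] w 0.502
```

View pics/t13.png

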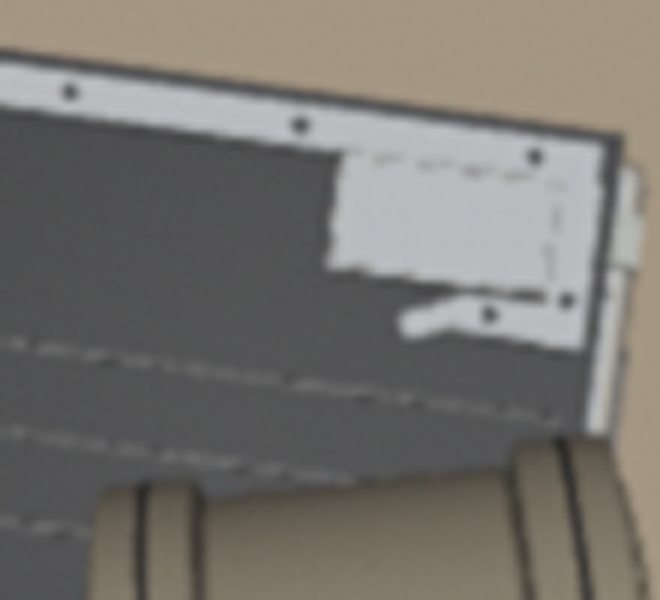

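The blank sits flush in the corner: only hairline joints show against the rail and the stop (column 555), and the expected thin gap shows at the lip. I'm handing it in.

```bash
python3 -c "
from h import *
print(manip.hand_in())"
```

```text
the job is handed in; nothing more can be done
None
```

The badge blank is flush against the rail and fully home against the end stop as far as the final top picture shows; I handed the job in at about 14.5 s, and the hand-in call gave no verdict.

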